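Free the stop cam and close the fixture slide

TASK

On the milling fixture, push the cam's lever post round with the fingertips until the cam's low point squarely faces the follower (the lever then points straight out to the fixture's right side), and only then push the slide forward by its upright plate until its follower rests on the cam, so that the jaw slides the gear case home into its nest. Push gently: grip or lift nothing, do not touch the gear case with the hand, and leave the wheel, the gear and the engine alone. Finish with the hand clear of everything.

Things in the scene. Friction and masses are not known exactly. Their poses are not given: they have to be found in the camera images.
- fixture: Dark steel base plate 250 x 220 x 12 mm, fixed on the work surface. Origin: centre of its underside; +x = forward (away from the robot, the way the slide is pushed), -y = its right side. Left half: nest for the gear case with 6 mm rails and a back stop (near face at x = 65.5, middle y = 62, top z = 46 mm). Right half: the cam. Rear: the slide between aluminium guide strips.
- cam: The stop cam with its lever. Origin: on its vertical pivot axis, 16 mm above the work surface (underside of the disc), at fixture x = 21, y = -45 mm. A steel disc of 60 mm diameter, 16 mm thick, pivoted 14 mm off its centre: its rim is 16 mm (low point) to 44 mm (high point) from the pivot.
- cam_angle (a joint): Cam angle, rad, counter-clockwise from above. 0 = low point faces the follower, lever points to the fixture's right (-y) over a short white index line on the plate. At angle a the lever points to direction a - pi/2 in the fixture frame. Starts at 0.9 to 1.8 (lever about forward): turn clockwise to 0. No stop at 0, over-travels to -0.6. Friction holds it; about 4 to 5 N at the post turns it.
- lever_post (a point): Upright round steel post, 16 mm diameter, 46 mm tall, at the end of the cam's flat steel lever (16 mm wide, 22 mm round end, top 42 mm above the work surface), 85 mm from the pivot axis; turns with the cam. This point: centre of the post's foot, 42 mm above the work surface; its top is at 88 mm.
- slide_travel (a joint): Travel of the follower slide, m, growing forward (fixture +x). Starts at 0 to 0.008; with the cam at its low point the follower meets it at 0.040 (home), with the cam turned it is blocked earlier. About 2 N friction holds it.
- slide: The follower slide: a steel bar 168 mm wide across the fixture, 40 mm long, top 34 mm above the work surface, with the follower nose at its right front, the jaw (44 mm wide) at its left front and the upright push plate on top. Origin: coincides with the fixture's origin when the travel is 0, and moves forward with it.
- push_plate (a point): Centre of the rear face (towards the robot) of the upright push plate, 65 mm above the work surface; moves with the slide. Plate: 60 mm wide across the fixture, 10 mm thick, top at 90 mm, standing on the slide's bar (bar top at 34 mm, running 25 mm further back behind the plate).
- case_center (a point): Centre of the loose gear case, 20 mm above its underside: an aluminium block 44 x 44 x 32 mm with a round boss on top (40 mm in all), 0.2 kg, standing in the nest on the base plate. The jaw pushes it forward some 10 to 20 mm; home is at fixture x = 42 mm, about 1.5 mm short of the back stop.
- wheel: Bystander: loose black rubber-tyred model car wheel lying flat, 62 mm diameter, 40 mm tall, to the left of the fixture. Origin: centre of its underside.
- spur_gear: Bystander: loose white plastic gear lying flat, 54 mm diameter, 18 mm tall, beyond the fixture. Origin: centre of its underside.
- engine: Bystander: loose small model engine, 50 x 36 mm crankcase with a finned dark cylinder, 64 mm tall, its shaft stub reaching 39 mm from its middle, to the right of the fixture. Origin: centre of its underside.
Mind the look-alikes: they are no part of the job. What is shaped like the part that bears case_center but red is not meant.

How it is judged:
On the way, in this order (a step that is already met when the one before it is completed fails the run):
1. the cam stands at its low point (within 0.25 rad) with the slide not yet pushed (moved less than 4 mm) (value of joint cam_angle between -0.25 and 0.25 rad and distance of push_plate from where it was at the start of the episode below 0.004 m), for 0.2 s.
2. the slide is pushed home against the cam's low point (travel over 37 mm), the gear case with it (value of joint cam_angle between -0.25 and 0.25 rad and value of joint slide_travel above 0.037 m and x of case_center in the frame of fixture above 0.037 m), for 0.2 s.
At the end, for the whole second after the job is handed in: The cam is within 0.25 rad of its low point, the slide is home (travel over 37 mm of 40) and at rest, and the gear case stands upright in its nest, within 5 mm of home (all of step 2 and x of case_center in the frame of fixture below 0.047 m and y of case_center in the frame of fixture between 0.052 and 0.072 m and z of case_center in the frame of fixture below 0.038 m and angle between case_center's own z axis and vertical below 0.1 rad and velocity of joint slide_travel between -0.01 and 0.01 m/s); the robot touches nothing.
It fails at once if the slide is pushed forward (over 4 mm) while the cam is not at its low point (more than 0.32 rad off) (distance of push_plate from where it was at the start of the episode above 0.004 m and not (value of joint cam_angle between -0.32 and 0.32 rad)).
It fails at once if the gear case is touched with the hand (contact force between any of the fingers, the arm and gear_case above 1 N).
It fails at once if the gear case is lifted or tipped (z of case_center in the frame of fixture above 0.04 m or angle between case_center's own z axis and vertical above 0.25 rad).
It fails at once if the cam or its lever post (over 35 N on it) or the slide (over 38 N) is gripped or rammed instead of gently pushed (contact force between the fingers and cam above 35 N or contact force between the fingers and slide above 38 N).
It fails at once if a bystander (wheel, gear, engine) is moved more than 15 mm (distance of any of wheel, spur_gear, engine from where it was at the start of the episode above 0.015 m).
It also fails if it takes over 54 s, if anything falls off the work surface, if the arm or the gripper's body presses on something with over 40 N, if the wrist force passes 120 N, or if a joint passes its speed limit or range.

ROBOT

A 6-joint arm with a two-finger parallel gripper is mounted at the origin on the work surface. World frame = base frame: x ahead of the robot, y to its left, z up, the work surface at z = 0. Lengths are in m, angles in rad, forces in N, time in s.
With the tool pointing down it reaches from about 0.25 to 0.85 m from the base axis. Payload 12.5 kg.
Tool frame: the origin (TCP) lies on the centre line of the jaws, within the pads' length; the fingertips stand 8 mm ahead of it and the grasp point (between the pads) lies 11 mm behind it; z points along the fingers, y is the line along which they close (so a half turn about z gives the same grasp; the last joint's range is limited). The gripper opens to 93 mm and grips with 3 to 60 N. Pads are 15 mm wide; open, the fingers measure 128 mm over their backs; the gripper's body (75 mm by 188 mm) begins 65 mm behind the grasp point.
Start: joints at [1.165, 0.351, 1.652, -0, 1.139, -0.085], TCP at [0.173, 0.522, 0.227] pointing down, gripper open.
Joint ranges: [-2.75, 2.75], [-0.79, 2.1], [0.01, 2.65], [-1.57, 4.71], [0.07, 3.14], [-2.87, 2.87]. Speed limits (rad/s): [2.22, 2.22, 2.79, 3.14, 3.14, 3.14].

INTERFACE

Orientations are given as a 3x3 rotation matrix whose columns are the frame's x, y, z axes.
In Python, from workcell import bot, grab_frame, job, look_for, place_of gives the robot as it stands.
- The arm moves only by the shell command python3 -m crank 'ROWS' [OPENING] [FORCE]. ROWS is JSON, a list of rows, each a list of 4 numbers: the shift along the world's x, y, z in cm, then the turn about the world's z in rad. In form: [[dx, dy, dz, spin], ...]. A call has 1 to 20 rows; each row is the pose to reach, as a shift and turn from the pose commanded when the call began; what a row does not reach only later rows make up. A row lasts 1/8 s, in which the tool goes at most 62.5 mm and 10.7 degrees, less where a joint would pass 70% of its speed; a pose out of reach is approached as far as the arm can. A call with a gripper value outside its range is refused whole. OPENING is the gripper's target within -1 to 1 (fully open at 1, half-way at 0, shut at -1), set as the call begins (- or left out, the last holds). The fingers move at their own pace and stop on an object; FORCE is the grip in N (left out, the last holds). Time passes only in rows, so rows that repeat a pose let the fingers close. It gives the time, the measured TCP pose, the force, the opening and the grip force at its end, in the units of the state.
- bot.sense(): the state, without advancing time (a new reading comes with each control period).
- grab_frame(name): name is "scene" or "top" or "wrist"; returns a dict with "color" (420x560x3 uint8, red, green, blue), "z_map" (420x560 float32, m along the optical axis (not along the pixel's ray), 0 where there is no reading), "camera_matrix" (3x3 intrinsics, pixels), "k1" (the pictures are not rectified: a ray, as slopes to the right and down, at radius r is drawn at 1 + k1 r^2 times it, then the intrinsics apply), "R" (3x3) and "t" (3): a world point X has camera coordinates R X + t. Camera axes: x right, y down, z forward; pixel columns grow to the right and rows downward; lengths in m; the calibration is good to about 2 mm. A picture is of the moment at which its call begins.
- job.finish_job(): hands the job in; it is judged then, once.
Trained networks look in a picture, given as the dict that the camera call returned (one of the last four; its "shot" number tells which), for a name from the list of things; names that differ only in an ending like _2 or _b are one class to them, and where a whole thing is asked for, a point or a joint stands for the part that bears it (a point fixed in the world has none). Each returns a list of dicts, best first, with "conf" (0 to 1); they miss things now and then, are a little off and sometimes report something else, mostly with a low value. They report only what shows in the picture. A call takes as long as a camera call. They do not tell look-alikes from the thing itself.
- look_for(query, picture): "pixel" ([column, row] in pixels, amid what is visible of it).
- place_of(query, picture): "pixel" ([column, row] in pixels: a listed point, or the origin of a listed thing).
The state is a dict: "clock": time; "qpos": joint angles; "joint_velocities": joint speeds; "tau": joint torques, N m; "position": TCP position; "orientation": TCP orientation; "wrist_force": force on the tool from outside, world axes, zero at the start; "ft_torque": the same for the moment, N m; "grip_width": finger opening in m; "gripper_force": force on a finger pad.
Only numpy, scipy, OpenCV 4.12 (cv2) and the standard library are available. Lean on these libraries where they do the work, as an engineer would, in place of code of your own. Each camera call takes 0.05 s, during which the arm holds its last target. There are 200 camera calls.

## Working session

There is one attempt and no reset: what is moved stays moved. The work goes in short steps, Python scripts to look and compute and a shell command to move; the robot and the scene stay as the last step left them, time stands still between calls to the robot, and variables do not carry over. Pictures are saved under pics/ and viewed, at most 10 in all, crops included, and the job is handed in when it is done.

```bash
mkdir -p pics
cat > h.py <<'E'
import numpy as np, cv2
from workcell import bot, grab_frame, job, look_for, place_of
def ray(f,px):
    K=np.array(f["camera_matrix"]); d=np.array([(px[0]-K[0,2])/K[0,0],(px[1]-K[1,2])/K[1,1]])
    u=d.copy()
    for _ in range(20): u=d/(1+f["k1"]*(u@u))
    R=np.array(f["R"]);t=np.array(f["t"])
    return -R.T@t, R.T@np.array([u[0],u[1],1.0])
def at_z(f,px,z):
    c,r=ray(f,px); return c+r*(z-c[2])/r[2]
def by_depth(f,px):
    c,r=ray(f,px); return c+r*f["z_map"][int(round(px[1])),int(round(px[0]))]
def save(f,name,box=None,s=1):
    im=f["color"][:,:,::-1]
    if box: im=im[box[1]:box[3],box[0]:box[2]]
    cv2.imwrite("pics/"+name,cv2.resize(im,None,fx=s,fy=s,interpolation=cv2.INTER_CUBIC))
E
cat > m.py <<'E'
from h import *
Z=dict(fixture=0,cam=.016,lever_post=.042,slide=0,push_plate=.065,case_center=.032,wheel=0,spur_gear=0,engine=0)
import sys
for n in ("top","scene"):
    f=grab_frame(n); save(f,n+sys.argv[1]+".png")
    for q,z in Z.items():
        for r in place_of(q,f)[:3]:
            if r["conf"]>.2: print(n,q,np.round(r["pixel"]),round(r["conf"],2),np.round(at_z(f,r["pixel"],z),3))
E
python3 m.py 0; python3 -c "
from h import *;s=bot.sense();print(s['clock'],s['position'],s['orientation'],s['grip_width'])"
```

```text
top fixture [274. 251.] 0.8 [0.522 0.054 0.   ]
top cam [295. 243.] 0.56 [0.54  0.003 0.016]
top lever_post [299. 209.] 0.92 [ 0.622 -0.004  0.042]
top slide [377. 252.] 0.43 [ 0.527 -0.206  0.   ]
top push_plate [275. 271.] 0.95 [0.466 0.05  0.065]
top case_center [199. 211.] 0.66 [0.613 0.245 0.032]
top case_center [252. 242.] 0.61 [0.539 0.109 0.032]
top case_center [322. 169.] 0.6 [ 0.731 -0.064  0.032]
top wheel [204. 258.] 0.62 [0.499 0.231 0.   ]
top engine [379. 254.] 0.81 [ 0.52  -0.212  0.   ]
scene fixture [309. 206.] 0.57 [0.526 0.044 0.   ]
scene cam [295. 199.] 0.93 [0.538 0.008 0.016]
scene cam [322. 216.] 0.69 [0.543 0.096 0.016]
scene lever_post [274. 218.] 0.63 [0.634 0.01  0.042]
scene push_plate [327. 175.] 0.82 [0.456 0.053 0.065]
scene case_center [324. 216.] 0.86 [0.55  0.105 0.032]
scene case_center [358. 268.] 0.83 [0.629 0.249 0.032]
scene case_center [226. 242.] 0.65 [ 0.753 -0.049  0.032]
scene wheel [377. 238.] 0.58 [0.509 0.241 0.   ]
scene spur_gear [274. 262.] 0.72 [0.714 0.069 0.   ]
scene spur_gear [325. 215.] 0.52 [0.525 0.094 0.   ]
scene engine [237. 165.] 0.72 [ 0.522 -0.204  0.   ]
1.0 [0.17339068 0.52194423 0.22664833] [[-9.48972644e-01  3.15358401e-01 -1.29673172e-06]
 [ 3.15358401e-01  9.48972644e-01  2.03826991e-05]
 [ 7.65841832e-06  1.89336886e-05 -1.00000000e+00]] 0.09313800376761078
```

Run:
```python
from h import *
f=grab_frame("top"); save(f,"topc.png",(170,130,420,310),3.2)
f=grab_frame("scene"); save(f,"scc.png",(190,120,410,300),3.3)
```

```text
(no output)
```

View pics/topc.png

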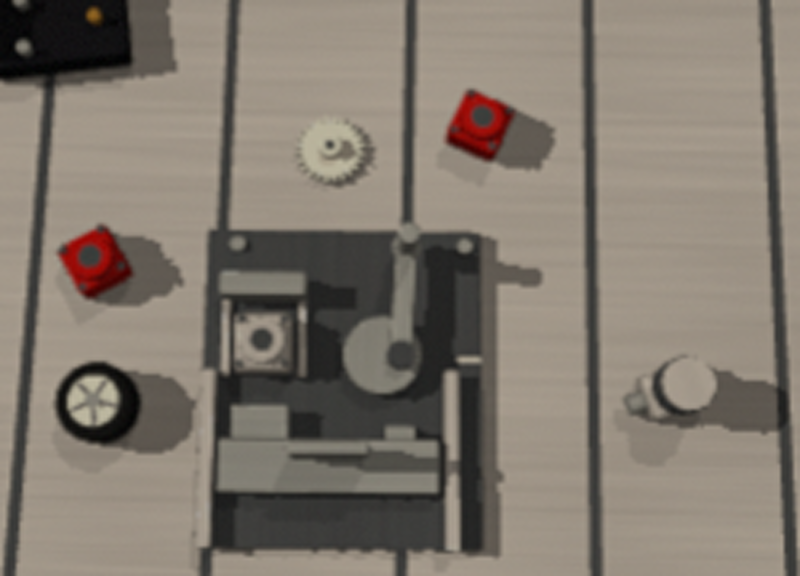

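View pics/scc.png

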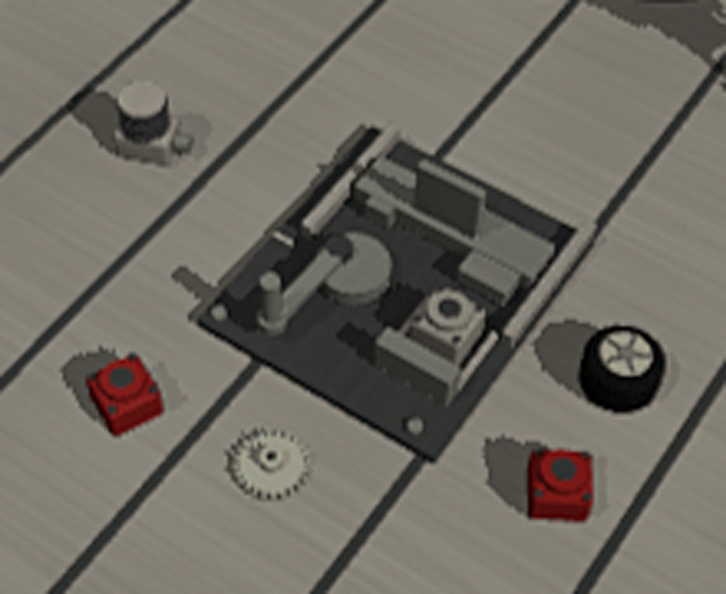

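The real gear case is the grey one in the nest, top px (252,237). The red blocks at (199,211) and (322,169) are look-alikes, and I'll leave them alone. The lever points about forward, with its post at (297,204). Next I'll refine the fixture frame.

Run:
```python
from h import *
f=grab_frame("top"); o=lambda p:(p[0]/3.2+170,p[1]/3.2+130)
for n,p,z in [("FL",(209,231),.012),("FR",(480,235),.012),("RL",(213,548),.012),("RR",(482,551),.012),("posttop",(407,233),.088),("pivot",(401,355),.05),("index",(469,359),.012),("plateL",(290,450),.09),("plateR",(367,450),.09),("case",(262,339),.052),("barRL",(216,492),.034),("barRR",(441,494),.034)]:
    q=o(p);print(n,np.round(at_z(f,q,z),4),"depth",np.round(by_depth(f,q),4))
print(f['camera_matrix'],f['k1'],-np.array(f['R']).T@f['t'])
f2=grab_frame("scene"); o2=lambda p:(p[0]/3.3+190,p[1]/3.3+120)
for n,p,z in [("FL",(432,460),.012),("FR",(191,318),.012),("posttop",(271,281),.088),("plateTopL",(484,193),.09),("plateTopR",(420,160),.09)]:
    q=o2(p);print(n,np.round(at_z(f2,q,z),4),"depth",np.round(by_depth(f2,q),4))
# points by depth
def cloud(f):
    v,u=np.mgrid[0:420:1,0:560:1]; P=[by_depth(f,(a,b)) for a,b in zip(u.ravel(),v.ravel()) if f["z_map"][b,a]>0]
    return np.array(P)
for n,g in (("top",f),("scene",f2)):
    P=cloud(g); s=P[(P[:,0]>.4)&(P[:,0]<.7)&(P[:,1]>-.12)&(P[:,1]<.18)]
    a=s[(s[:,2]>.058)&(s[:,0]<.52)];b=s[(s[:,2]>.07)&(s[:,0]>.56)]
    print(n,"plate",a.min(0),a.max(0),np.median(a,0),len(a));print("post",np.median(b,0),b.min(0),b.max(0),len(b))
```

```text
FL [0.6428 0.1583 0.012 ] depth [0.6427 0.1582 0.0127]
FR [ 0.6454 -0.0599  0.012 ] depth [ 0.646  -0.0602  0.0095]
RL [0.3951 0.1423 0.012 ] depth [ 0.3949  0.1437 -0.001 ]
RR [ 0.3981 -0.0627  0.012 ] depth [ 3.979e-01 -6.380e-02  1.000e-04]
posttop [0.6277 0.0017 0.088 ] depth [0.628  0.0016 0.0869]
pivot [0.5414 0.0031 0.05  ] depth [0.5422 0.003  0.0443]
index [ 0.5448 -0.0518  0.012 ] depth [ 0.5443 -0.0514  0.0162]
plateL [0.4656 0.0826 0.09  ] depth [0.4657 0.0826 0.0898]
plateR [0.4671 0.0275 0.09  ] depth [0.4705 0.0271 0.0347]
case [0.5506 0.1089 0.052 ] depth [0.5507 0.109  0.0514]
barRL [0.4364 0.1399 0.034 ] depth [0.4368 0.1417 0.0172]
barRR [ 0.4392 -0.0295  0.034 ] depth [ 0.4399 -0.031   0.0107]
[[401.44437849   0.         282.99429744]
 [  0.         401.44437849 206.19919802]
 [  0.           0.           1.        ]] 0.0204886894678989 [0.40988288 0.03566241 1.01976366]
FL [0.6495 0.1617 0.012 ] depth [0.6469 0.1603 0.0067]
FR [ 0.6519 -0.0615  0.012 ] depth [ 6.457e-01 -6.750e-02 -3.000e-04]
posttop [0.6303 0.0035 0.088 ] depth [0.6301 0.0033 0.0876]
plateTopL [0.47   0.0879 0.09  ] depth [0.4685 0.0872 0.088 ]
plateTopR [0.4702 0.0297 0.09  ] depth [ 0.4093 -0.005   0.0101]
top plate [0.46308153 0.02880905 0.05817406] [0.47293345 0.0865332  0.09484215] [0.46769101 0.05779979 0.08947086] 128
post [0.62700645 0.00209736 0.08639437] [ 0.62050229 -0.00544929  0.0700806 ] [0.63518726 0.00920032 0.09051277] 42
scene plate [0.46492605 0.02755621 0.05814438] [0.47895468 0.08818764 0.09330092] [0.47471256 0.05959667 0.07931609] 229
post [0.63375415 0.00377807 0.08544218] [ 0.62290414 -0.0049726   0.07066837] [0.63905677 0.01036678 0.09121813] 51
```

```bash
python3 -m crank '[[15,-16,0,-0.4],[30,-32,0,-0.8],[45.7,-48.9,0,-1.25],[45.7,-48.9,0,-1.25],[45.7,-48.9,0,-1.25],[45.7,-48.9,0,-1.25],[45.7,-48.9,0,-1.25],[45.7,-48.9,0,-1.25],[45.7,-48.9,0,-1.25],[45.7,-48.9,0,-1.25],[45.7,-48.9,0,-1.25],[45.7,-48.9,0,-1.25],[45.7,-48.9,0,-1.25],[45.7,-48.9,0,-1.25],[45.7,-48.9,0,-1.25],[45.7,-48.9,0,-1.25]]' -1 5
```

```text
clock: 3.2
position: [0.6302, 0.0334, 0.2269]
orientation: [[-0.001, 1.0, 0.0], [1.0, 0.001, 0.0], [0.0, 0.0, -1.0]]
wrist_force: [-0.7, 0.3, 0.4]
grip_width: 0.0005
gripper_force: 0.0
```

```bash
python3 -m crank '[[0,0,-5,0],[0,0,-10,0],[0,0,-14,0],[0,0,-15.5,0],[0,0,-16.5,0],[0,0,-16.5,0],[0,0,-16.5,0]]' && python3 -c "
from h import *
f=grab_frame('scene');save(f,'s1.png',(190,90,410,270),3.3)"
```

```text
clock: 4.08
position: [0.6311, 0.033, 0.063]
orientation: [[-0.0, 1.0, 0.002], [1.0, 0.0, -0.0], [-0.0, 0.002, -1.0]]
wrist_force: [0.7, 0.4, 0.5]
grip_width: 0.0007
gripper_force: 0.0
```

View pics/s1.png

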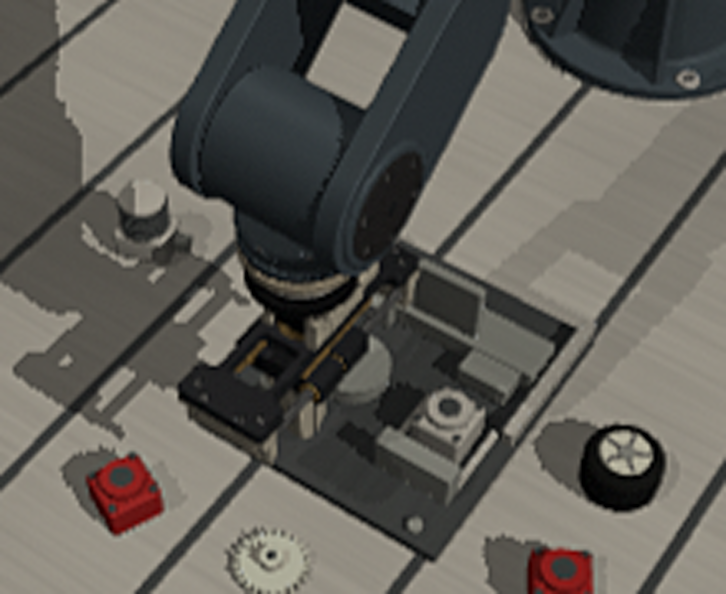

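```bash
python3 -m crank '[[-0.1,-0.7,0,0],[-0.28,-1.2,0,0],[-0.28,-1.6,0,0],[-0.2,-2.3,0,-0.1],[-0.14,-3.16,0,-0.2],[-0.22,-4.0,0,-0.3],[-0.35,-4.87,0,-0.4],[-0.6,-5.7,0,-0.5],[-0.89,-6.51,0,-0.6],[-1.3,-7.27,0,-0.7],[-1.74,-8.0,0,-0.8],[-1.74,-8.0,0,-0.8]]' && python3 -c "
from h import *
for n in ('top','scene'):
  f=grab_frame(n)
  for r in place_of('lever_post',f)[:2]: print(n,r['conf'],at_z(f,r['pixel'],.042))
save(f,'s2.png',(190,90,410,270),3.3)"
```

```text
clock: 5.62
position: [0.6129, -0.0475, 0.0617]
orientation: [[0.717, 0.697, -0.0], [0.697, -0.717, -0.0], [-0.0, 0.0, -1.0]]
wrist_force: [0.3, -0.5, -0.5]
grip_width: 0.0007
gripper_force: 0.0
scene 0.82 [ 0.60769223 -0.05055227  0.042     ]
```

View pics/s2.png

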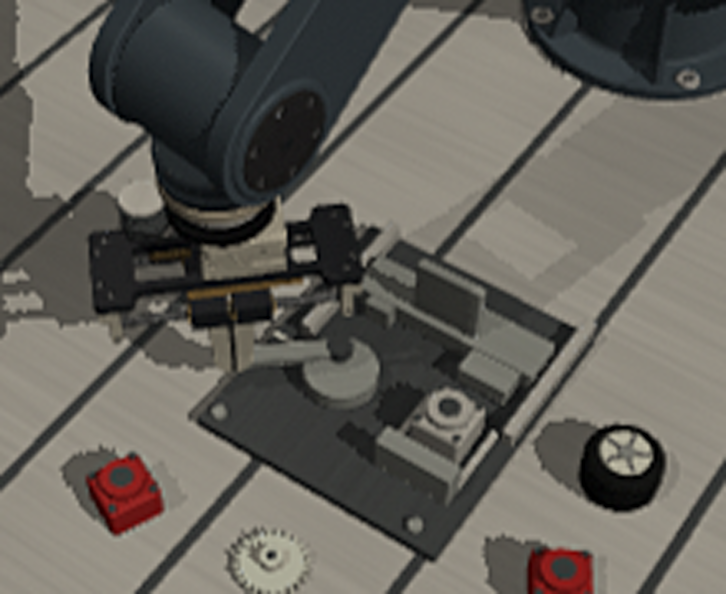

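```bash
python3 -m crank '[[-0.54,-0.68,0,-0.1],[-1.15,-1.3,0,-0.2],[-1.8,-1.86,0,-0.3],[-2.52,-2.35,0,-0.4],[-3.27,-2.77,0,-0.5],[-4.07,-3.1,0,-0.6],[-4.89,-3.36,0,-0.7],[-5.31,-3.46,0,-0.75],[-5.31,-3.46,0,-0.75]]' && python3 -m crank '[[1,0,0,0],[2.5,0,0,0],[2.5,0,4,0],[2.5,0,10,0],[2.5,4,14,0],[0,8,16,0],[-8,16,16,0],[-16,25,16,0],[-16,30,16,0],[-16,30,16,0],[-16,30,16,0],[-16,30,16,0]]'
python3 - <<'E'
from h import *
for n in ('top','scene'):
  f=grab_frame(n)
  for q,z in (('lever_post',.042),('cam',.016),('push_plate',.065)):
    for r in place_of(q,f)[:2]: print(n,q,r['conf'],r['pixel'],at_z(f,r['pixel'],z))
  v,u=np.nonzero(f["z_map"]>0); P=np.array([by_depth(f,(a,b)) for a,b in zip(u,v)])
  b=P[(P[:,2]>.075)&(P[:,2]<.095)&(P[:,0]>.5)&(P[:,0]<.66)&(P[:,1]>-.12)&(P[:,1]<.05)]
  print('post',np.median(b,0),len(b))
  if n=='top': save(f,'t3.png',(170,130,420,310),3.2)
E
```

```text
clock: 6.95
position: [0.5602, -0.0815, 0.0618]
orientation: [[1.0, 0.022, 0.001], [0.022, -1.0, -0.0], [0.001, 0.0, -1.0]]
wrist_force: [1.1, 1.2, 0.6]
grip_width: 0.0008
gripper_force: 0.7
clock: 8.45
position: [0.3997, 0.2195, 0.2219]
orientation: [[1.0, 0.025, 0.0], [0.025, -1.0, -0.0], [0.0, 0.0, -1.0]]
wrist_force: [-0.0, -0.4, -0.1]
grip_width: 0.0006
gripper_force: 0.0
top lever_post 0.68 [271.6, 250.1] [0.51857334 0.06019392 0.042     ]
top lever_post 0.6 [331.0, 243.7] [ 0.53804238 -0.08450505  0.042     ]
top cam 0.28 [253.6, 241.7] [0.54136854 0.10668549 0.016     ]
top push_plate 0.7 [271.6, 270.6] [0.46785887 0.05808366 0.065     ]
post [ 0.54109465 -0.08113175  0.08671318] 43
scene lever_post 0.58 [268.3, 180.9] [ 0.54533362 -0.07371051  0.042     ]
scene lever_post 0.32 [274.2, 260.2] [0.7297075  0.08137193 0.042     ]
scene cam 0.58 [293.0, 200.0] [0.54341201 0.005318   0.016     ]
scene push_plate 0.79 [326.5, 180.6] [0.47222863 0.0610136  0.065     ]
post [ 0.54674377 -0.07614294  0.08601619] 38
```

View pics/t3.png

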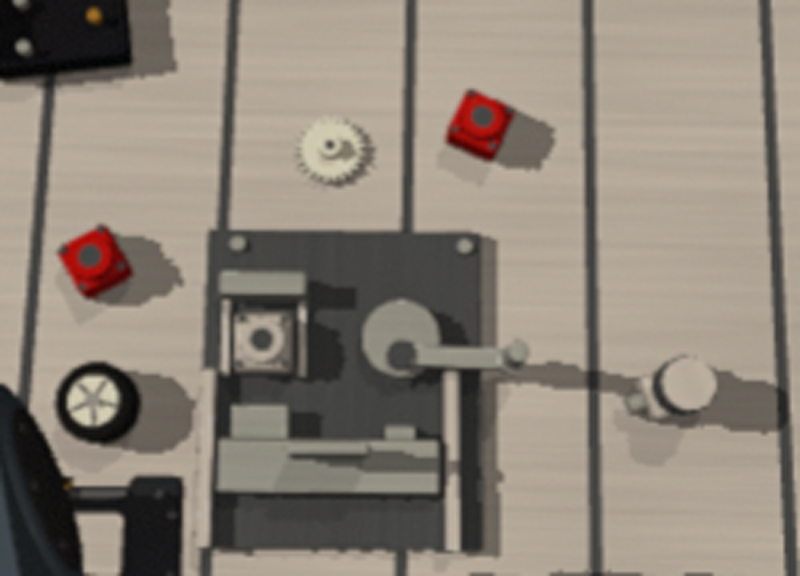

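The lever now points right, over the index line. Its post is at crop (515,353), about 0.03 rad off, and the slide hasn't moved. Next I'll go behind the push plate.

```bash
python3 -m crank '[[2.5,-6,0,0],[2.5,-11,0,0],[2.5,-16.2,0,0],[2.5,-16.2,-3,0],[2.5,-16.2,-8,0],[2.5,-16.2,-12,0],[2.5,-16.2,-15,0],[2.5,-16.2,-16.6,0],[2.5,-16.2,-16.6,0],[2.5,-16.2,-16.6,0]]' && python3 -m crank '[[1,0,0,0],[2,0,0,0],[2.4,0,0,0],[2.8,0,0,0],[3.2,0,0,0],[3.7,0,0,0],[4.2,0,0,0],[4.7,0,0,0],[5.2,0,0,0],[5.2,0,0,0]]'
python3 - <<'E'
from h import *
f=grab_frame('scene');save(f,'s4.png',(190,90,410,270),3.3)
E
```

```text
clock: 10.1
position: [0.4253, 0.0562, 0.0563]
orientation: [[1.0, 0.021, 0.001], [0.021, -1.0, -0.0], [0.001, 0.0, -1.0]]
wrist_force: [0.0, 0.1, 0.1]
grip_width: 0.0002
gripper_force: 0.0
clock: 11.35
position: [0.4776, 0.0562, 0.0557]
orientation: [[1.0, 0.021, 0.001], [0.021, -1.0, -0.0], [0.001, 0.0, -1.0]]
wrist_force: [-0.4, -0.2, -0.4]
grip_width: 0.0005
gripper_force: 0.0
```

View pics/s4.png

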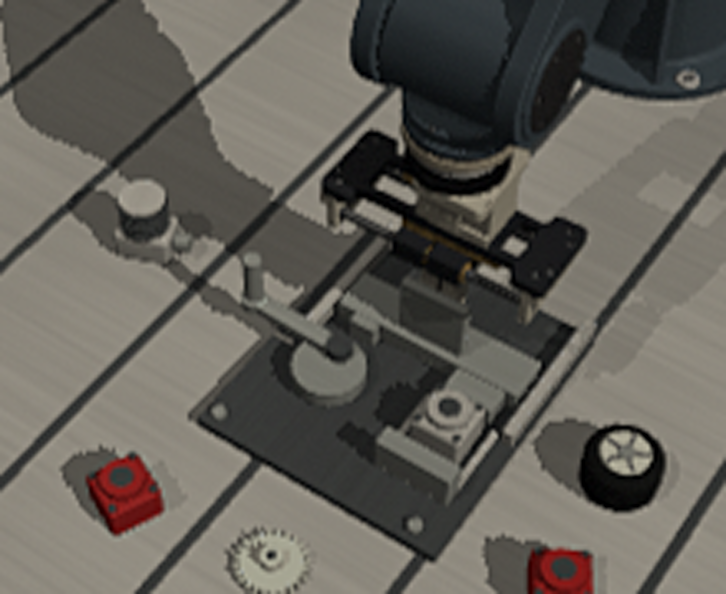

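The slide is moving and the jaw has just reached the case. I'll go on in small steps.

```bash
python3 -m crank '[[0.3,0,0,0],[0.6,0,0,0],[0.9,0,0,0],[1.2,0,0,0],[1.4,0,0,0],[1.4,0,0,0]]' && python3 -m crank '[[0.1,0,0,0],[0.2,0,0,0],[0.2,0,0,0]]' && python3 -m crank '[[0.1,0,0,0],[0.2,0,0,0],[0.2,0,0,0]]'
python3 - <<'E'
from h import *
f=grab_frame('scene');save(f,'s5.png',(230,130,380,250),5)
E
```

```text
clock: 12.15
position: [0.4913, 0.0563, 0.0556]
orientation: [[1.0, 0.021, 0.001], [0.021, -1.0, 0.0], [0.001, -0.0, -1.0]]
wrist_force: [-1.4, 0.9, 0.1]
grip_width: 0.0006
gripper_force: 0.5
clock: 12.52
position: [0.4929, 0.0564, 0.0556]
orientation: [[1.0, 0.021, -0.0], [0.021, -1.0, 0.0], [-0.0, -0.0, -1.0]]
wrist_force: [-2.9, 1.4, 0.9]
grip_width: 0.0004
gripper_force: 1.4
clock: 12.9
position: [0.4938, 0.0564, 0.0555]
orientation: [[1.0, 0.021, -0.003], [0.021, -1.0, -0.0], [-0.003, -0.0, -1.0]]
wrist_force: [-9.8, 1.4, 7.0]
grip_width: 0.0005
gripper_force: 4.7
```

View pics/s5.png

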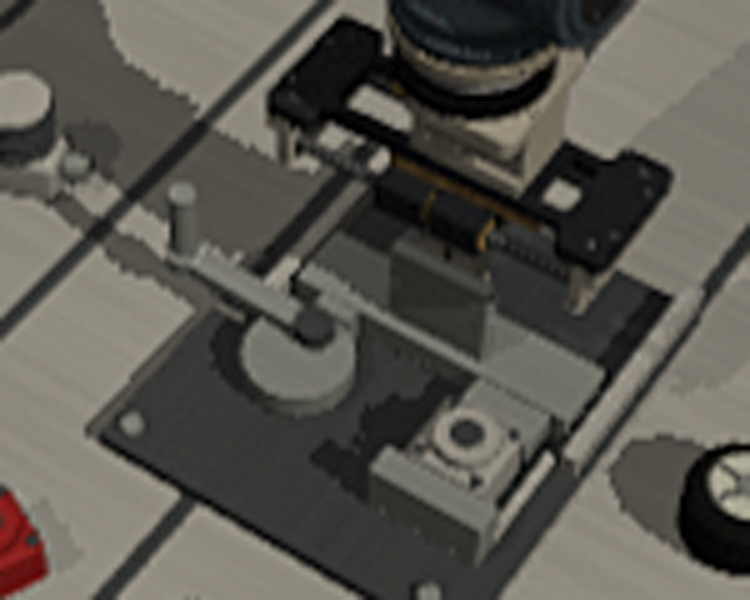

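The force has risen to about 10 N and the slide has stopped: the follower is on the cam and the case is in the nest. I'll back off and check.

```bash
python3 -m crank '[[-1,0,0,0],[-3.5,0,0,0],[-5,0,3,0],[-5,0,8,0],[-5,0,14,0],[-8,8,17,0],[-10,14,17,0],[-10,20,17,0],[-10,20,17,0],[-10,20,17,0],[-10,20,17,0]]'
python3 - <<'E'
from h import *
for n in ('top','scene'):
  f=grab_frame(n)
  for q,z in (('case_center',.032),('push_plate',.065),('lever_post',.042)):
    for r in place_of(q,f)[:3]: print(n,q,round(r['conf'],2),np.round(at_z(f,r['pixel'],z),3))
  v,u=np.nonzero(f["z_map"]>0); P=np.array([by_depth(f,(a,b)) for a,b in zip(u,v)])
  for m,x0,x1,y0,y1,z0,z1 in (('post',.5,.66,-.12,-.03,.075,.095),('plate',.47,.53,.02,.1,.084,.096),('case',.52,.60,.08,.14,.048,.058)):
    b=P[(P[:,2]>z0)&(P[:,2]<z1)&(P[:,0]>x0)&(P[:,0]<x1)&(P[:,1]>y0)&(P[:,1]<y1)]
    if len(b):print(m,np.round(np.median(b,0),4),np.round(b.min(0),4),np.round(b.max(0),4),len(b))
  if n=='top': save(f,'t6.png',(220,180,340,310),4.6)
E
```

```text
clock: 14.32
position: [0.395, 0.2556, 0.2255]
orientation: [[1.0, 0.021, 0.0], [0.021, -1.0, -0.0], [0.0, 0.0, -1.0]]
wrist_force: [-0.1, -0.6, -0.2]
grip_width: 0.0004
gripper_force: 0.0
top case_center 0.79 [ 0.735 -0.06   0.032]
top case_center 0.75 [0.619 0.253 0.032]
top case_center 0.51 [0.552 0.102 0.032]
top push_plate 0.69 [0.509 0.056 0.065]
top lever_post 0.67 [ 0.536 -0.076  0.042]
top lever_post 0.55 [0.538 0.011 0.042]
post [ 0.5407 -0.0812  0.0872] [ 0.5343 -0.0887  0.0763] [ 0.5483 -0.0741  0.0923] 43
plate [0.5066 0.0601 0.0895] [0.5015 0.03   0.0845] [0.512  0.088  0.0937] 125
case [0.5637 0.1118 0.0517] [0.5456 0.081  0.048 ] [0.5982 0.1379 0.0567] 158
scene case_center 0.85 [ 0.743 -0.052  0.032]
scene case_center 0.78 [0.63  0.255 0.032]
scene case_center 0.6 [0.564 0.11  0.032]
scene push_plate 0.87 [0.502 0.061 0.065]
scene lever_post 0.72 [ 0.547 -0.075  0.042]
post [ 0.5465 -0.0779  0.0857] [ 0.5366 -0.0851  0.075 ] [ 0.5536 -0.072   0.0905] 37
plate [0.511  0.0616 0.0888] [0.5038 0.0297 0.084 ] [0.5152 0.0887 0.0925] 90
case [0.567  0.1118 0.0508] [0.5501 0.0847 0.0481] [0.5976 0.1287 0.0564] 131
```

View pics/t6.png

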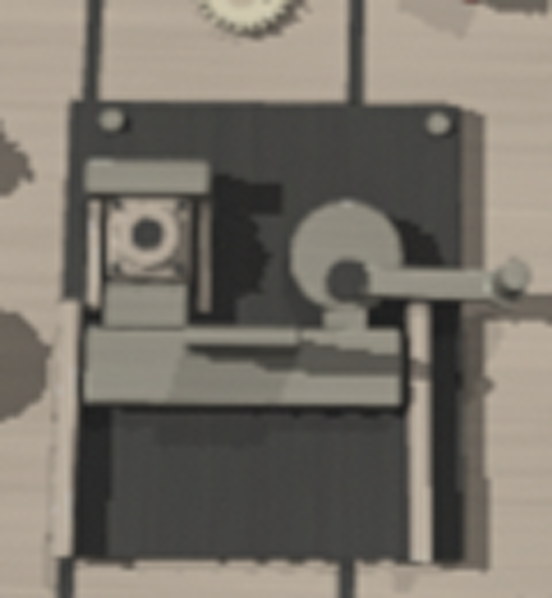

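The nose meets the cam at its low point, the case sits in its nest just short of the back stop, and the plate has moved about 39 mm. The hand is clear.

```bash
python3 -c "
from workcell import job
print(job.finish_job())"
```

```text
the job is handed in; nothing more can be done
None
```

I handed the job in: the cam is at its low point (about 0.03 rad off), the slide stopped against it after about 39 mm, the gear case is home in its nest, and the hand is clear; no verdict came back.

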